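# Sort the loose desk supplies into their containers

### The arm

A 6-joint arm with a two-finger parallel gripper is mounted at the origin on a cart in front of the work surface, level with it; the furniture and walls round the work are solid. World frame = base frame: x ahead of the robot, y to its left, z up, the work surface at z = 0. Lengths are in m, angles in degrees, forces in N, time in s.
With the tool pointing down it reaches from about 0.375 to 0.9 m from the base axis. Payload 3.1 kg.
Tool frame: the origin (TCP) lies on the centre line of the jaws, within the pads' length; the fingertips stand 17 mm ahead of it and the grasp point (between the pads) lies 2 mm behind it; z points along the fingers, y is the line along which they close (so a half turn about z gives the same grasp; the last joint's range is limited). The gripper opens to 87 mm and grips with 3 to 60 N. Pads are 19 mm wide; open, the fingers measure 117 mm over their backs; the gripper's body (75 mm by 190 mm) begins 51 mm behind the grasp point.
Start: joints at [-76.117, 30.224, 82.088, -0, 67.689, -10.227], TCP at [0.255, -0.57, 0.24] pointing down, gripper open.
Joint ranges: [-176.69, 176.69], [-43.24, 126.21], [12.49, 139.97], [-82, 262], [0, 151.66], [-163.58, 163.58]. Speed limits (degrees/s): [159.86, 159.86, 180, 180, 180, 180].

### API

Orientations are given as a 3x3 rotation matrix whose columns are the frame's x, y, z axes.
In Python, from rig import bot, imaging, finder gives the robot as it stands. The module is installed in compiled form; this text tells all that it offers.
- The arm moves only by the tool play_rows, never from a script. Its argument "motion" is a list that holds one entry, the list of rows, each a list of 6 numbers: the shift along the tool's x, y, z in fractions of the full range, 1 being 0.8 m, then the turn, a rotation vector about the tool's x, y, z in parts of the range, where 1.0 means 360 degrees. In form: [[[dx, dy, dz, wx, wy, wz], ...]]. A call has 1 to 8 rows; each row is the pose to reach, as a shift and turn from the pose commanded when the call began, along the tool's axes at that moment; what a row does not reach only later rows make up. A row lasts 1/12 s, in which the tool goes at most 41.7 mm and 7.16 degrees, less where a joint would pass 70% of its speed; a pose out of reach is approached as far as the arm can. A call with a gripper value outside its range is refused whole. "fingers" is the finger opening in m, from 0 to 0.087, set as the call begins (left out, the last holds). The fingers move at their own pace and stop on an object; the grip force is fixed at half the most. Time passes only in rows, so rows that repeat a pose let the fingers close. It gives the time, the measured TCP pose, the force, the opening and the grip force at its end, in the units of the state.
- bot.read_state(): the state, without advancing time (a new reading comes with each control period).
- imaging.capture(name): name is "side" or "top" or "wrist"; returns a dict with "frame" (400x640x3 uint8, red, green, blue), "camera_matrix" (3x3 intrinsics, pixels), "k1" (the pictures are not rectified: a ray, as slopes to the right and down, at radius r is drawn at 1 + k1 r^2 times it, then the intrinsics apply), "R" (3x3) and "t" (3): a world point X has camera coordinates R X + t. Camera axes: x right, y down, z forward; pixel columns grow to the right and rows downward; lengths in m; the calibration is good to about 2 mm. A picture is of the moment at which its call begins. There is no depth.
- bot.hand_in(): hands the job in; it is judged then, once.
Trained networks look in the newest picture that a camera, given by its name, has taken for a name from the list of things; names that differ only in an ending like _2 or _b are one class to them, and where a whole thing is asked for, a point or a joint stands for the part that bears it (a point fixed in the world has none). Each returns a list of dicts, best first, with "confidence" (0 to 1); they miss things now and then, are a little off and sometimes report something else, mostly with a low value. They report only what shows in the picture. A call takes as long as a camera call.
- finder.recognise(camera, name): "at" ([x, y, z] in m, in world coordinates, good to about 4 mm: the middle of the surface that is visible of it).
- finder.outline_of(camera, name): "pixels" (400x640 bool, what is visible of it).
The state is a dict: "time_s": time; "joint_positions": joint angles; "qvel": joint speeds; "tau": joint torques, N m; "position": TCP position; "tcp_rot": TCP orientation; "force": force on the tool from outside, world axes, zero at the start; "moment": the same for the moment, N m; "opening": opening from 0.0 (shut) to 1.0 (fully open); "grasp_force": force on a finger pad.
Only numpy, scipy, OpenCV 4.12 (cv2) and the standard library are available. Lean on these libraries where they do the work, as an engineer would, in place of code of your own. Each camera call takes 0.05 s, during which the arm holds its last target. There are 200 camera calls.

### The job

Sort the small things lying along the front of the desk: put both binder clips in the round brass dish, the eraser and the pencil sharpener in the square wooden box, and the USB stick in the brown leather tray. Each must lie flat and wholly inside, down on the floor of its container and not on top of another thing. Leave the tea light and the computer mouse where they are.

Things in the scene. Friction and masses are not known exactly. Their poses are not given: they have to be found in the camera images.
- clip_large: larger binder clip, black, two bright wire handles, lying flat, 30 x 52 x 18 mm. Origin: centre of the underside of the whole; z up, y along it, x across. The black body to grip spans x -15 to +15, y +4 to +25 mm, 15 mm high (grip across x near y = +14); the wires trail to y = -26 mm. 20 g. All small things start in a row at the desk's front, in any order, y axes within 0.6 rad of world -x
- clip_small: smaller binder clip, same form, 24 x 42 x 16 mm. Origin and axes as for the larger; black body x -12 to +12, y +4 to +21 mm, up to 13 mm high (grip across x, near y = +12); wire handles down to y = -21 mm. About 20 g
- eraser: used eraser, white in a blue card sleeve, block 21 x 48 x 12 mm (x, y, z). Origin: centre of the underside. About 20 g
- sharpener: grey metal wedge pencil sharpener, 15 x 25 x 12 mm (x, y, z). Origin: centre of the underside. About 20 g
- usb_stick: black USB stick with a bright plug, 17 x 50 x 8 mm (x, y, z), lying flat. Origin: centre of the underside. About 20 g
- round_dish: low round brass dish, 136 mm across and 22 mm high; wall 4 mm, inner floor 5 mm above its origin and about 120 mm across (about 128 mm at the rim). Origin: centre of the underside, on the desk. Does not slide
- square_box: low open square box of light wood, 118 x 118 x 30 mm; wall 4 mm, inner floor 110 x 110 mm, 4 mm above its origin. Origin: centre of the underside, x and y along its sides. Does not slide
- leather_tray: shallow brown leather tray, 175 (x) x 120 (y) x 17 mm; wall 3 to 4 mm, inner floor 3 mm above its origin. Origin: centre of the underside; its long x axis lies roughly along world y. Does not slide
- candle: tea light in a round metal cup, 38 mm across and 15 mm high, standing in the row with the small things; it stays where it is. Origin: centre of the underside
- mouse: black computer mouse, 100 (x) x 58 (y) x 34 mm, loose, near the right end of the row; it stays where it is. Origin: centre of the underside

How it is judged:
By the outcome, as a careful person would: the job done as asked, in the order asked, and still so for the second after the job is handed in, with the robot touching nothing.
It also fails if it takes over 120 s, if anything falls off the work surface, if the arm or the gripper's body presses on something with over 40 N, if the wrist force passes 120 N, or if a joint passes its speed limit or range.

## Working session

There is one attempt and no reset: what is moved stays moved. The work goes in short steps, Python scripts to look and compute and a tool call to move; the robot and the scene stay as the last step left them, time stands still between calls to the robot, and variables do not carry over. Pictures are saved under pics/ and viewed, at most 14 in all, crops included, and the job is handed in when it is done.

Besides the shell and the picture viewer there is one more tool, called as name(argument=value, ...), one argument or row to a line, values as JSON. play_rows: Moves the arm, as the interface text tells. Its arguments: {"type":"object","properties":{"motion":{"type":"array"},"fingers":{"type":"number"}},"required":["motion"]}

```bash
mkdir -p pics; python3 - <<'E'
from rig import bot, imaging, finder
import cv2,numpy as np
for n in ["top","side"]:
    d=imaging.capture(n); cv2.imwrite(f"pics/{n}0.png",d["frame"][:,:,::-1]); print(n,d["camera_matrix"],d["k1"],d["R"],d["t"])
for n in "clip_large clip_small eraser sharpener usb_stick round_dish square_box leather_tray candle mouse".split():
    for c in ["top","side"]:
        print(n,c,[(np.round(r["at"],3).tolist(),round(r["confidence"],2)) for r in finder.recognise(c,n)[:3]])
s=bot.read_state();print(s)
E
```

```text
top [[397.31563612   0.         317.28561924]
 [  0.         397.31563612 199.95598231]
 [  0.           0.           1.        ]] 0.02843364911760192 [[-0.00435249 -0.99975502  0.02170161]
 [-0.98946633  0.00116544 -0.14475847]
 [ 0.14469772 -0.02210307 -0.98922901]] [-0.22524739  0.55533748  0.90896896]
side [[516.42726617   0.         320.14586264]
 [  0.         516.42726617 200.50631027]
 [  0.           0.           1.        ]] 0.023313301489195984 [[-0.97109673 -0.23837564  0.01217354]
 [-0.16280448  0.62421253 -0.76410302]
 [ 0.17454467 -0.74399985 -0.64497937]] [0.47167679 0.26468906 1.22468554]
clip_large top [([0.447, -0.308, 0.013], 0.6)]
clip_large side [([0.446, -0.298, 0.012], 0.46)]
clip_small top [([0.449, 0.015, 0.01], 0.62)]
clip_small side [([0.447, 0.015, 0.004], 0.61), ([0.448, -0.304, 0.007], 0.46)]
eraser top [([0.45, -0.403, 0.013], 0.76)]
eraser side [([0.45, 0.123, 0.01], 0.64), ([0.449, -0.394, 0.01], 0.49)]
sharpener top [([0.468, -0.208, 0.01], 0.38)]
sharpener side [([0.466, -0.203, 0.006], 0.39), ([0.603, 0.046, 0.003], 0.22)]
usb_stick top [([0.467, 
[... 663 characters left out ...]
473247e-03,
        6.76887968e+01, -1.02254045e+01]), 'qvel': array([-0.05569743,  0.01422952, -0.13177202,  0.07306316, -0.03513632,
       -0.13084961]), 'tau': array([ 2.06852083e-04, -4.40022612e+01, -1.76988780e+01,  6.32884889e-02,
        5.04356890e-02, -1.22978176e-05]), 'position': array([ 0.25531822, -0.57043138,  0.23955514]), 'tcp_rot': array([[ 9.12773204e-01,  4.08466741e-01, -2.07335013e-05],
       [ 4.08466741e-01, -9.12773204e-01, -1.89558149e-06],
       [-1.96992664e-05, -6.73870970e-06, -1.00000000e+00]]), 'force': array([-0.52630568,  1.07087994, -0.56073983]), 'moment': array([-0.00121822, -0.01891347,  0.01001073]), 'grasp_force': 0.0, 'opening': 0.9996509891703146}
```

View pics/top0.png

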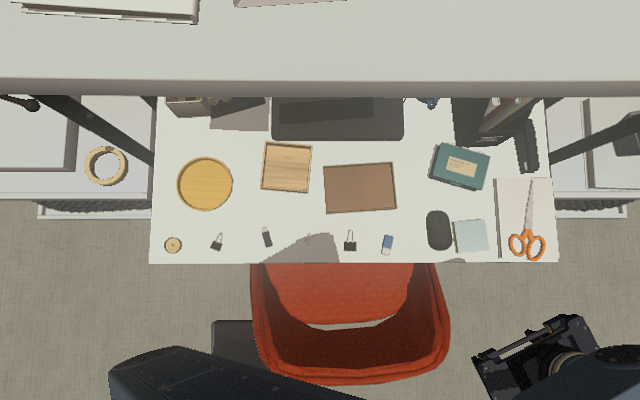

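View pics/side0.png

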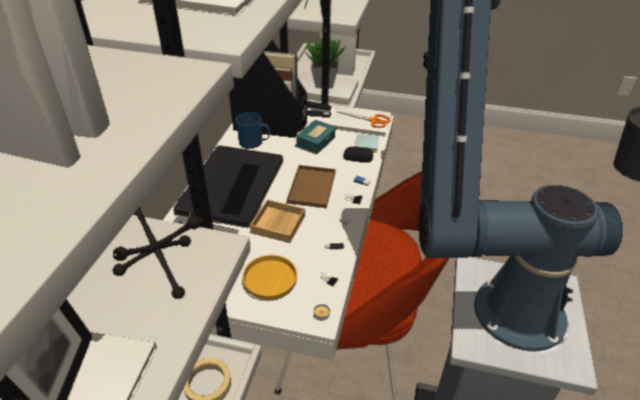

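The top view shows the row from left to right: candle (173,245), small clip (217,242), USB stick (267,237), sharpener in shadow (308,239), large clip (350,240), eraser (387,245) and mouse (438,230). The dish is at (205,184), the box at (287,167) and the tray at (360,188). In both views an overhead shelf edge (row 95 in top) needs a height check.

```bash
cat > h.py <<'E'
import numpy as np,cv2
from rig import bot, imaging, finder
def ray(d,uv):
    K=d["camera_matrix"];p=cv2.undistortPoints(np.array([[uv]],float),K,np.array([d["k1"],0,0,0,0.]))[0,0]
    return -d["R"].T@d["t"], d["R"].T@np.array([p[0],p[1],1])
def plane(d,uv,z):
    o,r=ray(d,uv); return o+r*(z-o[2])/r[2]
def proj(d,X):
    return cv2.projectPoints(np.array([X],float).reshape(-1,3),cv2.Rodrigues(d["R"])[0],d["t"],d["camera_matrix"],np.array([d["k1"],0,0,0,0.]))[0].reshape(-1,2)
def rect(d,mask,z):
    """min-area rectangle of an outline on plane z: centre, sides, long-axis yaw (deg, world)"""
    c=max(cv2.findContours(mask.astype(np.uint8),cv2.RETR_EXTERNAL,cv2.CHAIN_APPROX_NONE)[0],key=cv2.contourArea)
    P=np.array([plane(d,p,z)[:2] for p in c[:,0].astype(float)])
    (cx,cy),(w,h),a=cv2.minAreaRect((P*1e3).astype(np.float32))
    if w<h: w,h,a=h,w,a+90
    return np.round([cx,cy,w,h,(a+90)%180-90],1)
def go(x,y,z,yaw):
    """shift (mm) and turn in tool axes to TCP x,y,z; tool x axis at world yaw, pointing down"""
    s=bot.read_state();R=s["tcp_rot"];c,n=np.cos(np.radians(yaw)),np.sin(np.radians(yaw))
    T=np.array([[c,n,0],[n,-c,0],[0,0,-1]])
    print("go",(x,y,z,yaw),"shift",np.round(R.T@(np.array([x,y,z])-s["position"]),4),"turn",np.round(np.degrees(cv2.Rodrigues(R.T@T)[0].ravel()),2),"t",round(s["time_s"],2))
E
python3 - <<'E'
from h import *
t=imaging.capture("top");s=imaging.capture("side")
for z in (.3,.4,.5,.6,.7,.8):
    a,b=plane(t,(160,95),z),plane(t,(560,95),z); print(z,a.round(2),b.round(2),proj(s,[a,b]).round().tolist())
for n in "clip_large clip_small eraser sharpener usb_stick round_dish square_box leather_tray".split():
    o=finder.outline_of("top",n); print(n,[(round(q["confidence"],2),rect(t,q["pixels"],.01)) for q in o[:2]])
go(.45,-.2,.25,0)
E
```

```text
0.3 [0.71 0.06 0.3 ] [ 0.71 -0.66  0.3 ] [[216.0, 181.0], [303.0, 46.0]]
0.4 [0.66 0.02 0.4 ] [ 0.67 -0.6   0.4 ] [[236.0, 134.0], [310.0, 24.0]]
0.5 [ 0.62 -0.02  0.5 ] [ 0.62 -0.53  0.5 ] [[259.0, 84.0], [319.0, -2.0]]
0.6 [ 0.58 -0.06  0.6 ] [ 0.58 -0.46  0.6 ] [[283.0, 30.0], [330.0, -33.0]]
0.7 [ 0.54 -0.1   0.7 ] [ 0.54 -0.4   0.7 ] [[310.0, -30.0], [343.0, -70.0]]
0.8 [ 0.5  -0.13  0.8 ] [ 0.5  -0.33  0.8 ] [[339.0, -97.0], [359.0, -116.0]]
clip_large [(0.48, array([ 447.1, -306.9,   34.3,   26.7,   89.8]))]
clip_small []
eraser [(0.74, array([ 447.1, -397.1,   49. ,   26.4,  -17.6]))]
sharpener [(0.57, array([449.1, 121. ,  38.4,  35.9,  89.7]))]
usb_stick [(0.63, array([ 469.3, -102.2,   47.9,   14.5,   19.1]))]
round_dish [(0.59, array([603.1,  52.3, 137. , 136.1, -87.4])), (0.16, array([ 484.8, -525.6,   98.8,   60.6,    1.2]))]
square_box [(0.68, array([ 644.4, -148.5,  126.5,  122.4,   -5.4]))]
leather_tray [(0.7, array([ 593.2, -333.2,  176.4,  122.2,  -86.1]))]
go (0.45, -0.2, 0.25, 0) shift [ 0.329  -0.2586 -0.0104] turn [-0.    0.   24.11] t 1.6
```

The manual's scale: shifts go in shares of 0.8 m and turns go in shares of 360 degrees. Converting my numbers, 0.329 m / 0.8 = 0.4113, -0.259 m / 0.8 = -0.3238, 24.1 degrees / 360 = 0.0669.

play_rows(
  motion=[
    [[0.4113,-0.3238,-0.0125,0,0,0.0669],[0.4113,-0.3238,-0.0125,0,0,0.0669],[0.4113,-0.3238,-0.0125,0,0,0.0669],[0.4113,-0.3238,-0.0125,0,0,0.0669],[0.4113,-0.3238,-0.0125,0,0,0.0669],[0.4113,-0.3238,-0.0125,0,0,0.0669],[0.4113,-0.3238,-0.0125,0,0,0.0669],[0.4113,-0.3238,-0.0125,0,0,0.0669]],
  ],
  fingers=0.05,
)

```text
time_s: 2.27
position: [0.4107, -0.2736, 0.2478]
tcp_rot: [[1.0, -0.0, 0.001], [-0.0, -1.0, -0.0], [0.001, 0.0, -1.0]]
force: [1.4, -0.4, -0.5]
opening: 0.589
grasp_force: 0.0
```

```bash
python3 - <<'E'
from h import *
print(bot.read_state()["position"]);go(.45,-.2,.25,0)
d=imaging.capture("wrist");cv2.imwrite("pics/w0.png",d["frame"][:,:,::-1])
print((-d["R"].T@d["t"]).round(3),d["R"].round(2).tolist())
E
```

```text
[ 0.41074124 -0.27360228  0.24780282]
go (0.45, -0.2, 0.25, 0) shift [ 0.0392 -0.0736 -0.0022] turn [ 0.02 -0.03 -0.02] t 2.27
[ 0.482 -0.274  0.393] [[0.0, -1.0, 0.0], [-0.97, -0.0, 0.26], [-0.26, -0.0, -0.97]]
```

View pics/w0.png

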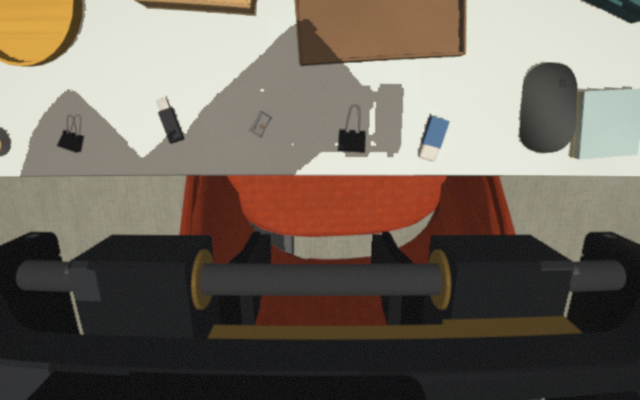

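The wrist view shows all five items clearly: small clip (72,133), USB stick (170,120), sharpener (261,124), large clip (352,132) and eraser (434,137). The desk's front edge is at row 176. I'll take outlines from this view.

```bash
python3 - <<'E'
from h import *
d=imaging.capture("wrist");f=d["frame"]
for n,z in dict(clip_large=.008,clip_small=.007,eraser=.006,sharpener=.006,usb_stick=.004).items():
    o=finder.outline_of("wrist",n); print(n,[(round(q["confidence"],2),np.argwhere(q["pixels"]).mean(0).round()[::-1],rect(d,q["pixels"],z)) for q in o[:2]])
g=f.max(2)
for n,(u,v),z in [("clipL",(352,132),.008),("clipS",(72,133),.007),("usb",(170,120),.004)]:
    m=np.zeros((400,640),np.uint8);m[v-35:v+30,u-30:u+30]=(g[v-35:v+30,u-30:u+30]<60); print(n,"black",rect(d,m,z))
c=[f[85:170,u-40:u+40] for u in (72,170,261,352,434)]
cv2.imwrite("pics/w1.png",cv2.resize(np.hstack(c),None,fx=2,fy=2,interpolation=cv2.INTER_CUBIC)[:,:,::-1])
E
```

```text
clip_large [(0.89, array([360., 138.]), array([ 459.7, -307.4,   51.5,   30.3,    1.3]))]
clip_small [(0.83, array([ 80., 139.]), array([454.3,  11.6,  41.5,  27.9, -33.7]))]
eraser [(0.91, array([441., 141.]), array([ 449. , -399.3,   49.8,   25.8,  -14.6])), (0.21, array([178., 121.]), array([ 470.8, -104.1,   51.1,   19.5,   15.8]))]
sharpener [(0.72, array([269., 125.]), array([ 465.1, -206.6,   26.9,   16.1,  -32.4])), (0.58, array([557., 111.]), array([ 484.7, -531.3,  100.5,   68.3,    5.5]))]
usb_stick [(0.84, array([178., 122.]), array([ 470.8, -103.4,   50. ,   18. ,   14.2]))]
clipL black [ 446.6 -308.3   28.7   22.5   86.1]
clipS black [449.2  16.9  27.6  20.7  70. ]
usb black [ 464.  -105.1   35.6   16.4   16.9]
```

View pics/w1.png

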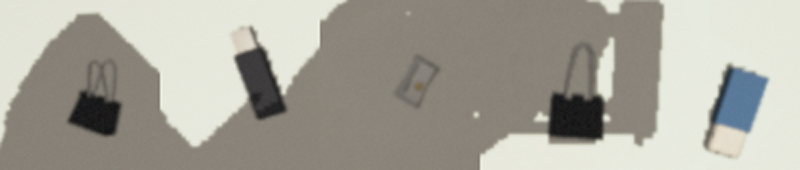

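```bash
python3 - <<'E'
from h import *
go(.447,-.308,.08,-3)
E
```

```text
go (0.447, -0.308, 0.08, -3) shift [0.0371 0.031  0.1677] turn [ 0.05 -0.02  2.92] t 2.62
```

To row units: 0.228 m / 0.8 = 0.285, 0.031 m / 0.8 = 0.0388, 2.9 degrees / 360 = 0.0081.

play_rows(
  motion=[
    [[0.0463,0.0388,0.21,0,0,0.0081],[0.0463,0.0388,0.21,0,0,0.0081],[0.0463,0.0388,0.21,0,0,0.0081],[0.0463,0.0388,0.21,0,0,0.0081],[0.0463,0.0388,0.21,0,0,0.0081],[0.0463,0.0388,0.25,0,0,0.0081],[0.0463,0.0388,0.285,0,0,0.0081],[0.0463,0.0388,0.285,0,0,0.0081]],
  ],
  fingers=0.05,
)

```text
time_s: 3.28
position: [0.4473, -0.3086, 0.0188]
tcp_rot: [[0.999, -0.053, 0.001], [-0.053, -0.999, -0.001], [0.001, 0.001, -1.0]]
force: [-0.4, 0.8, 0.5]
opening: 0.575
grasp_force: 0.0
```

Close, then lift.

To row units: -0.08 m / 0.8 = -0.1, -0.07 m / 0.8 = -0.0875.

play_rows(
  motion=[
    [[0,0,0,0,0,0],[0,0,0,0,0,0],[0,0,0,0,0,0],[0,0,0,0,0,0],[0,0,0,0,0,0],[0,0,-0.0375,0,0,0],[0,0,-0.0875,0,0,0],[0,0,-0.1,0,0,0]],
  ],
  fingers=0.0,
)

```text
time_s: 3.95
position: [0.4489, -0.308, 0.1038]
tcp_rot: [[0.999, -0.05, 0.005], [-0.05, -0.999, -0.005], [0.005, 0.005, -1.0]]
force: [-0.3, -0.5, -0.2]
opening: 0.324
grasp_force: 30.0
```

```bash
python3 - <<'E'
from h import *
go(.590,.073,.1,0)
E
```

```text
go (0.59, 0.073, 0.1, 0) shift [ 0.1217 -0.3876  0.0026] turn [ 0.29 -0.3  -2.88] t 3.95
```

To row units: -0.388 m / 0.8 = -0.485, 0.122 m / 0.8 = 0.1525, -3 degrees / 360 = -0.0083.

play_rows(
  motion=[
    [[0.1525,-0.485,0,0,0,-0.0083],[0.1525,-0.485,0,0,0,-0.0083],[0.1525,-0.485,0,0,0,-0.0083],[0.1525,-0.485,0,0,0,-0.0083],[0.1525,-0.485,0,0,0,-0.0083],[0.1525,-0.485,0,0,0,-0.0083],[0.1525,-0.485,0,0,0,-0.0083],[0.1525,-0.485,0,0,0,-0.0083]],
  ],
)

```text
time_s: 4.62
position: [0.5632, 0.0084, 0.0997]
tcp_rot: [[1.0, 0.002, -0.0], [0.002, -1.0, 0.0], [-0.0, -0.0, -1.0]]
force: [0.6, -0.2, -0.9]
opening: 0.323
grasp_force: 30.0
```

```bash
python3 - <<'E'
from h import *
d=imaging.capture("wrist");cv2.imwrite("pics/w2.png",d["frame"][:,:,::-1])
for n in ("round_dish","square_box"):
    o=finder.outline_of("wrist",n); print(n,[(round(q["confidence"],2),rect(d,q["pixels"],.022 if n[0]=="r" else .03)) for q in o[:1]])
go(.590,.073,.1,0)
E
```

```text
round_dish [(0.75, array([604.2,  50.9, 135. , 127. , -64.1]))]
square_box [(0.89, array([ 642.5, -145. ,  129.7,  117.9,   85. ]))]
go (0.59, 0.073, 0.1, 0) shift [ 0.0271 -0.0634 -0.0003] turn [ 0.   -0.05  0.46] t 4.77
```

To row units: 0.0745 m / 0.8 = 0.0931, 0.074 m / 0.8 = 0.0925, 0.4 degrees / 360 = 0.0011.

play_rows(
  motion=[
    [[0.0338,-0.08,0,0,0,0.0011],[0.0338,-0.08,0,0,0,0.0011],[0.0338,-0.08,0,0,0,0.0011],[0.0338,-0.08,0.0375,0,0,0.0011],[0.0338,-0.08,0.075,0,0,0.0011],[0.0338,-0.08,0.0925,0,0,0.0011],[0.0338,-0.08,0.0931,0,0,0.0011],[0.0338,-0.08,0.0931,0,0,0.0011]],
  ],
)

```text
time_s: 5.43
position: [0.5889, 0.0684, 0.0242]
tcp_rot: [[1.0, -0.007, -0.002], [-0.007, -1.0, -0.0], [-0.002, 0.0, -1.0]]
force: [0.6, -0.1, -0.9]
opening: 0.331
grasp_force: 30.0
```

To row units: 0.004 m / 0.8 = 0.005, -0.003 m / 0.8 = -0.0038.

play_rows(
  motion=[
    [[0.005,-0.0038,-0.0013,0,0,0],[0.005,-0.0038,-0.0013,0,0,0],[0.005,-0.0038,0,0,0,0],[0.005,-0.0038,0,0,0,0]],
  ],
)

```text
time_s: 5.77
position: [0.594, 0.0729, 0.0253]
tcp_rot: [[1.0, -0.005, 0.0], [-0.005, -1.0, -0.0], [0.0, 0.0, -1.0]]
force: [-0.0, -0.1, -0.5]
opening: 0.33
grasp_force: 30.0
```

To row units: -0.08 m / 0.8 = -0.1, -0.04 m / 0.8 = -0.05.

play_rows(
  motion=[
    [[0,0,0,0,0,0],[0,0,0,0,0,0],[0,0,0,0,0,0],[0,0,-0.0125,0,0,0],[0,0,-0.05,0,0,0],[0,0,-0.1,0,0,0],[0,0,-0.1,0,0,0],[0,0,-0.1,0,0,0]],
  ],
  fingers=0.036,
)

```text
time_s: 6.43
position: [0.5961, 0.0732, 0.1084]
tcp_rot: [[1.0, -0.005, 0.007], [-0.005, -1.0, -0.0], [0.007, 0.0, -1.0]]
force: [0.4, -0.4, -1.1]
opening: 0.412
grasp_force: 0.0
```

```bash
python3 - <<'E'
from h import *
d=imaging.capture("wrist");cv2.imwrite("pics/w3.png",d["frame"][:,:,::-1])
for n in ("clip_small","clip_large","round_dish"):
    o=finder.outline_of("wrist",n); print(n,[(round(q["confidence"],2),rect(d,q["pixels"],.02 if n[0]=="r" else .01)) for q in o[:2]])
go(.449,.017,.08,-17)
E
```

```text
clip_small []
clip_large []
round_dish [(0.87, array([612. ,  48.9, 137.2, 111.5,  89.6])), (0.45, array([595.5,  73.5,  31. ,  27. , -88.6]))]
go (0.449, 0.017, 0.08, -17) shift [-0.1435  0.0571  0.0244] turn [1.000e-02 1.500e-01 1.671e+01] t 6.63
```

To row units: -0.1435 m / 0.8 = -0.1794, 0.085 m / 0.8 = 0.1063, 16.8 degrees / 360 = 0.0467.

play_rows(
  motion=[
    [[-0.1794,0.0713,0.03,0,0,0.0467],[-0.1794,0.0713,0.03,0,0,0.0467],[-0.1794,0.0713,0.03,0,0,0.0467],[-0.1794,0.0713,0.03,0,0,0.0467],[-0.1794,0.0713,0.03,0,0,0.0467],[-0.1794,0.0713,0.0688,0,0,0.0467],[-0.1794,0.0713,0.1063,0,0,0.0467],[-0.1794,0.0713,0.1063,0,0,0.0467]],
  ],
  fingers=0.044,
)

```text
time_s: 7.3
position: [0.4527, 0.016, 0.0181]
tcp_rot: [[0.956, -0.294, 0.004], [-0.294, -0.956, -0.001], [0.004, -0.0, -1.0]]
force: [0.8, 0.1, -0.1]
opening: 0.505
grasp_force: 0.0
```

```bash
python3 - <<'E'
from h import *
d=imaging.capture("wrist");cv2.imwrite("pics/w4.png",np.hstack([d["frame"],cv2.resize(imaging.capture("top")["frame"][130:270,140:360],(628,400))])[:,::2][:,:,::-1])
go(.449,.017,.019,-17)
E
```

```text
go (0.449, 0.017, 0.019, -17) shift [-0.0014  0.0002 -0.0003] turn [ 0.01  0.09 -0.11] t 7.4
```

View pics/w4.png

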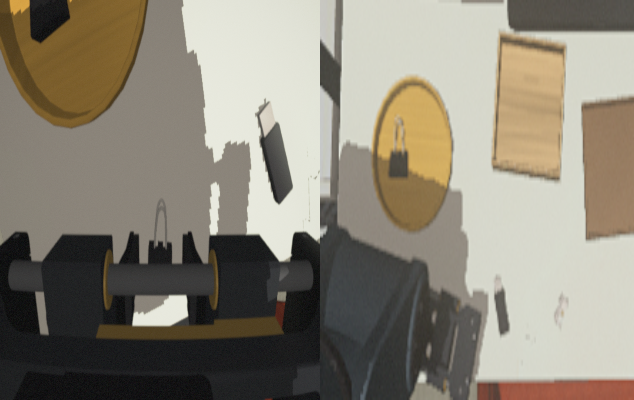

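The large clip lies flat inside the dish, and the small clip sits centred between the fingers.

play_rows(
  motion=[
    [[0,0,0,0,0,0],[0,0,0,0,0,0],[0,0,0,0,0,0],[0,0,0,0,0,0],[0,0,0,0,0,0],[0,0,-0.0375,0,0,0],[0,0,-0.075,0,0,0],[0,0,-0.075,0,0,0]],
  ],
  fingers=0.0,
)

```text
time_s: 8.07
position: [0.4523, 0.0167, 0.0833]
tcp_rot: [[0.956, -0.293, 0.007], [-0.293, -0.956, -0.001], [0.007, -0.001, -1.0]]
force: [0.3, -0.3, -0.5]
opening: 0.25
grasp_force: 32.0
```

```bash
python3 - <<'E'
from h import *
imaging.capture("wrist")
go(.592,.023,.08,0)
E
```

```text
go (0.592, 0.023, 0.08, 0) shift [ 0.1322 -0.0472  0.0028] turn [  0.02  -0.33 -17.08] t 8.12
```

To row units: 0.132 m / 0.8 = 0.165, 0.02 m / 0.8 = 0.025, -17 degrees / 360 = -0.0472.

play_rows(
  motion=[
    [[0.165,-0.0588,0,0,0,-0.0472],[0.165,-0.0588,0,0,0,-0.0472],[0.165,-0.0588,0,0,0,-0.0472],[0.165,-0.0588,0,0,0,-0.0472],[0.165,-0.0588,0,0,0,-0.0472],[0.165,-0.0588,0,0,0,-0.0472],[0.165,-0.0588,0.025,0,0,-0.0472],[0.165,-0.0588,0.025,0,0,-0.0472]],
  ],
)

```text
time_s: 8.78
position: [0.5854, 0.0236, 0.0569]
tcp_rot: [[1.0, -0.002, -0.009], [-0.002, -1.0, 0.001], [-0.009, -0.001, -1.0]]
force: [-1.2, -0.1, -1.5]
opening: 0.256
grasp_force: 32.0
```

```bash
python3 - <<'E'
from h import *
d=imaging.capture("wrist");cv2.imwrite("pics/w5.png",d["frame"][150:350,120:520,::-1])
go(.592,.023,.0245,0)
E
```

```text
go (0.592, 0.023, 0.0245, 0) shift [0.0064 0.0006 0.0333] turn [-0.07  0.48 -0.1 ] t 8.83
```

View pics/w5.png

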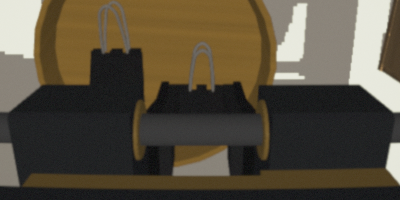

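To row units: 0.034 m / 0.8 = 0.0425, 0.02 m / 0.8 = 0.025.

play_rows(
  motion=[
    [[0.0025,0,0,0,0,0],[0.0025,0,0.025,0,0,0],[0.0025,0,0.0425,0,0,0],[0.0025,0,0.0425,0,0,0],[0.0025,0,0.0425,0,0,0]],
  ],
)

```text
time_s: 9.25
position: [0.5914, 0.0231, 0.0261]
tcp_rot: [[1.0, -0.002, -0.001], [-0.002, -1.0, 0.0], [-0.001, -0.0, -1.0]]
force: [-0.6, 0.4, 0.5]
opening: 0.264
grasp_force: 30.0
```

To row units: -0.08 m / 0.8 = -0.1, -0.04 m / 0.8 = -0.05.

play_rows(
  motion=[
    [[0,0,0,0,0,0],[0,0,0,0,0,0],[0,0,0,0,0,0],[0,0,-0.0125,0,0,0],[0,0,-0.05,0,0,0],[0,0,-0.1,0,0,0],[0,0,-0.1,0,0,0],[0,0,-0.1,0,0,0]],
  ],
  fingers=0.031,
)

```text
time_s: 9.92
position: [0.5943, 0.0229, 0.1097]
tcp_rot: [[1.0, -0.001, 0.007], [-0.001, -1.0, -0.001], [0.007, 0.001, -1.0]]
force: [0.5, 1.0, -0.1]
opening: 0.357
grasp_force: 0.0
```

```bash
python3 - <<'E'
from h import *
imaging.capture("wrist")
go(.449,-.399,.1,-15)
E
```

```text
go (0.449, -0.399, 0.1, -15) shift [-0.1432  0.4223  0.0077] turn [ 0.   -0.18 14.92] t 9.97
```

To row units: 0.422 m / 0.8 = 0.5275, -0.143 m / 0.8 = -0.1788, 15 degrees / 360 = 0.0417.

play_rows(
  motion=[
    [[-0.1788,0.5275,0,0,0,0.0417],[-0.1788,0.5275,0,0,0,0.0417],[-0.1788,0.5275,0,0,0,0.0417],[-0.1788,0.5275,0,0,0,0.0417],[-0.1788,0.5275,0,0,0,0.0417],[-0.1788,0.5275,0,0,0,0.0417],[-0.1788,0.5275,0,0,0,0.0417],[-0.1788,0.5275,0,0,0,0.0417]],
  ],
  fingers=0.042,
)

```text
time_s: 10.63
position: [0.4827, -0.2934, 0.1049]
tcp_rot: [[0.965, -0.26, -0.002], [-0.26, -0.965, 0.002], [-0.003, -0.001, -1.0]]
force: [1.0, -0.3, -0.6]
opening: 0.484
grasp_force: 0.0
```

```bash
python3 - <<'E'
from h import *
d=imaging.capture("wrist")
for n,z in (("eraser",.006),("square_box",.03)):
    print([(round(q["confidence"],2),rect(d,q["pixels"],z)) for q in finder.outline_of("wrist",n)[:1]])
d=imaging.capture("top");cv2.imwrite("pics/t5.png",cv2.resize(d["frame"][140:270,140:420],None,fx=2.5,fy=2.5)[:,:,::-1])
go(.449,-.399,.1,-15)
E
```

```text
[(0.94, array([ 452.9, -400.6,   42.2,   25.6,  -15.4]))]
[(0.9, array([ 612.7, -166.4,  120.3,   92.9,   70.7]))]
go (0.449, -0.399, 0.1, -15) shift [-0.0051  0.1112  0.0048] turn [-0.09  0.14 -0.29] t 10.83
```

View pics/t5.png

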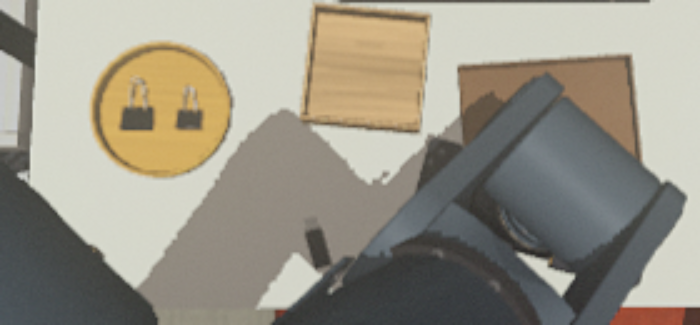

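Both clips lie flat and side by side inside the dish. Next is the eraser.

To row units: 0.111 m / 0.8 = 0.1388, 0.086 m / 0.8 = 0.1075.

play_rows(
  motion=[
    [[-0.0063,0.1388,0.0063,0,0,0],[-0.0063,0.1388,0.0063,0,0,0],[-0.0063,0.1388,0.0063,0,0,0],[-0.0063,0.1388,0.0188,0,0,0],[-0.0063,0.1388,0.0563,0,0,0],[-0.0063,0.1388,0.0938,0,0,0],[-0.0063,0.1388,0.1075,0,0,0],[-0.0063,0.1388,0.1075,0,0,0]],
  ],
)

```text
time_s: 11.5
position: [0.4505, -0.3947, 0.0186]
tcp_rot: [[0.966, -0.258, -0.004], [-0.258, -0.966, 0.005], [-0.005, -0.004, -1.0]]
force: [0.2, -0.1, -0.3]
opening: 0.481
grasp_force: 0.0
```

To row units: -0.08 m / 0.8 = -0.1, -0.07 m / 0.8 = -0.0875.

play_rows(
  motion=[
    [[0,0,0,0,0,0],[0,0,0,0,0,0],[0,0,0,0,0,0],[0,0,0,0,0,0],[0,0,0,0,0,0],[0,0,-0.0375,0,0,0],[0,0,-0.0875,0,0,0],[0,0,-0.1,0,0,0]],
  ],
  fingers=0.0,
)

```text
time_s: 12.17
position: [0.4528, -0.4005, 0.1046]
tcp_rot: [[0.965, -0.26, 0.005], [-0.26, -0.965, -0.006], [0.006, 0.005, -1.0]]
force: [-0.3, -0.8, 1.0]
opening: 0.236
grasp_force: 30.0
```

```bash
python3 - <<'E'
from h import *
imaging.capture("wrist")
go(.642,-.122,.1,-5)
E
```

```text
go (0.642, -0.122, 0.1, -5) shift [ 0.1097 -0.3185  0.0042] turn [  0.38  -0.43 -10.09] t 12.22
```

To row units: -0.313 m / 0.8 = -0.3913, 0.112 m / 0.8 = 0.14, -10 degrees / 360 = -0.0278.

play_rows(
  motion=[
    [[0.14,-0.3913,0.0038,0,0,-0.0278],[0.14,-0.3913,0.0038,0,0,-0.0278],[0.14,-0.3913,0.0038,0,0,-0.0278],[0.14,-0.3913,0.0038,0,0,-0.0278],[0.14,-0.3913,0.0038,0,0,-0.0278],[0.14,-0.3913,0.0038,0,0,-0.0278],[0.14,-0.3913,0.0038,0,0,-0.0278],[0.14,-0.3913,0.0038,0,0,-0.0278]],
  ],
)

```text
time_s: 12.88
position: [0.6407, -0.123, 0.0958]
tcp_rot: [[0.996, -0.089, -0.002], [-0.089, -0.996, 0.001], [-0.002, -0.001, -1.0]]
force: [0.5, -1.1, 0.8]
opening: 0.237
grasp_force: 30.0
```

```bash
python3 - <<'E'
from h import *
d=imaging.capture("wrist");cv2.imwrite("pics/w6.png",d["frame"][:,:,::-1])
print([(round(q["confidence"],2),rect(d,q["pixels"],.03)) for q in finder.outline_of("wrist","square_box")[:1]])
go(.643,-.128,.024,-5)
E
```

```text
[(0.91, array([ 658.6, -153.3,  118.5,   87.5,   84.4]))]
go (0.643, -0.128, 0.024, -5) shift [0.0006 0.0088 0.072 ] turn [-0.1  -0.07  0.3 ] t 12.98
```

View pics/w6.png

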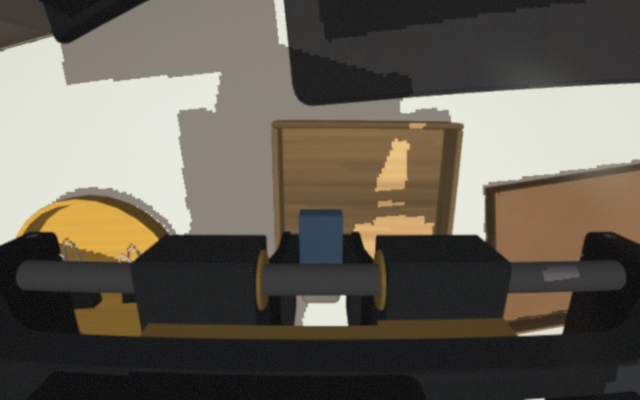

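The eraser is held above the box, and the far rim agrees with a centre near (0.643, -0.152). I'll move slightly right and lower it.

To row units: 0.0725 m / 0.8 = 0.0906, 0.07 m / 0.8 = 0.0875.

play_rows(
  motion=[
    [[0,0.0131,0.0125,0,0,0],[0,0.0131,0.0375,0,0,0],[0,0.0131,0.0688,0,0,0],[0,0.0131,0.0875,0,0,0],[0,0.0131,0.0906,0,0,0],[0,0.0131,0.0906,0,0,0]],
  ],
)

```text
time_s: 13.48
position: [0.6372, -0.1379, 0.0224]
tcp_rot: [[0.996, -0.091, -0.004], [-0.091, -0.996, 0.001], [-0.004, -0.001, -1.0]]
force: [1.1, -0.3, -0.6]
opening: 0.24
grasp_force: 30.0
```

To row units: -0.08 m / 0.8 = -0.1, -0.04 m / 0.8 = -0.05.

play_rows(
  motion=[
    [[0,0,0,0,0,0],[0,0,0,0,0,0],[0,0,0,0,0,0],[0,0,-0.0125,0,0,0],[0,0,-0.05,0,0,0],[0,0,-0.1,0,0,0],[0,0,-0.1,0,0,0],[0,0,-0.1,0,0,0]],
  ],
  fingers=0.03,
)

```text
time_s: 14.15
position: [0.6419, -0.1366, 0.1085]
tcp_rot: [[0.996, -0.088, 0.007], [-0.088, -0.996, -0.003], [0.008, 0.002, -1.0]]
force: [0.3, 0.2, -1.0]
opening: 0.341
grasp_force: 0.0
```

```bash
python3 - <<'E'
from h import *
imaging.capture("wrist")
go(.465,-.2066,.08,-31)
E
```

```text
go (0.465, -0.2066, 0.08, -31) shift [-0.1684  0.0859  0.026 ] turn [ 1.000e-02 -1.800e-01  2.592e+01] t 14.2
```

To row units: -0.168 m / 0.8 = -0.21, 0.026 m / 0.8 = 0.0325, 26 degrees / 360 = 0.0722.

play_rows(
  motion=[
    [[-0.21,0.1075,0.0325,0,0,0.0722],[-0.21,0.1075,0.0325,0,0,0.0722],[-0.21,0.1075,0.0325,0,0,0.0722],[-0.21,0.1075,0.0325,0,0,0.0722],[-0.21,0.1075,0.0325,0,0,0.0722],[-0.21,0.1075,0.0325,0,0,0.0722],[-0.21,0.1075,0.0625,0,0,0.0722],[-0.21,0.1075,0.0625,0,0,0.0722]],
  ],
  fingers=0.034,
)

```text
time_s: 14.87
position: [0.4629, -0.2056, 0.0518]
tcp_rot: [[0.856, -0.517, -0.005], [-0.517, -0.856, 0.004], [-0.006, -0.001, -1.0]]
force: [-0.7, 0.6, 0.4]
opening: 0.395
grasp_force: 0.0
```

```bash
python3 - <<'E'
from h import *
imaging.capture("wrist");d=imaging.capture("wrist")
cv2.imwrite("pics/w7.png",d["frame"][:,:,::-1])
print([(round(q["confidence"],2),rect(d,q["pixels"],.006)) for q in finder.outline_of("wrist","sharpener")[:1]])
go(.465,-.2066,.0185,-31)
E
```

```text
[(0.77, array([ 465.3, -206.8,   27.7,   14.5,  -31. ]))]
go (0.465, -0.2066, 0.0185, -31) shift [0.0004 0.0004 0.0358] turn [-0.01  0.06 -0.05] t 15.02
```

View pics/w7.png

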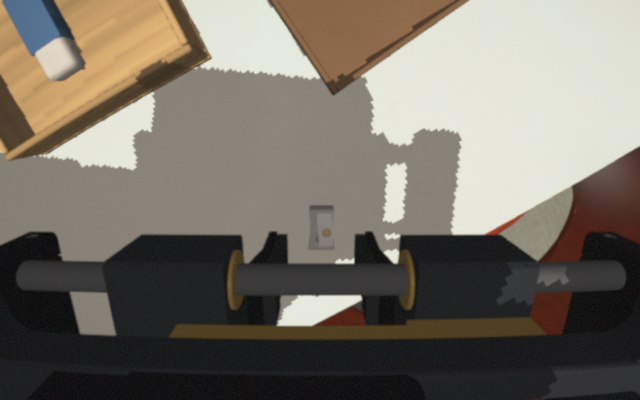

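The eraser lies flat in the box. The sharpener at (321,227) is aligned and centred between the fingers.

To row units: 0.036 m / 0.8 = 0.045, 0.02 m / 0.8 = 0.025.

play_rows(
  motion=[
    [[0,0,0.025,0,0,0],[0,0,0.045,0,0,0],[0,0,0.045,0,0,0],[0,0,0.045,0,0,0]],
  ],
)

```text
time_s: 15.35
position: [0.4654, -0.2062, 0.0187]
tcp_rot: [[0.857, -0.515, 0.0], [-0.515, -0.857, -0.0], [0.0, 0.0, -1.0]]
force: [-0.2, -0.2, 0.4]
opening: 0.39
grasp_force: 0.0
```

play_rows(
  motion=[
    [[0,0,0,0,0,0],[0,0,0,0,0,0],[0,0,0,0,0,0],[0,0,0,0,0,0],[0,0,0,0,0,0],[0,0,-0.0375,0,0,0],[0,0,-0.0875,0,0,0],[0,0,-0.1,0,0,0]],
  ],
  fingers=0.0,
)

```text
time_s: 16.02
position: [0.4664, -0.2077, 0.1022]
tcp_rot: [[0.856, -0.516, 0.005], [-0.516, -0.856, -0.004], [0.006, 0.001, -1.0]]
force: [0.8, -0.7, 1.0]
opening: 0.171
grasp_force: 30.0
```

```bash
python3 - <<'E'
from h import *
for i in range(4):imaging.capture("wrist")
go(.641,-.178,.07,-5)
E
```

```text
go (0.641, -0.178, 0.07, -5) shift [ 0.1367 -0.1155  0.0282] turn [-1.000e-02  2.000e-02 -2.609e+01] t 16.22
```

To row units: 0.137 m / 0.8 = 0.1713, -0.1155 m / 0.8 = -0.1444, -26 degrees / 360 = -0.0722.

play_rows(
  motion=[
    [[0.1713,-0.1444,0,0,0,-0.0722],[0.1713,-0.1444,0,0,0,-0.0722],[0.1713,-0.1444,0,0,0,-0.0722],[0.1713,-0.1444,0,0,0,-0.0722],[0.1713,-0.1444,0.0125,0,0,-0.0722],[0.1713,-0.1444,0.035,0,0,-0.0722],[0.1713,-0.1444,0.035,0,0,-0.0722],[0.1713,-0.1444,0.035,0,0,-0.0722]],
  ],
)

```text
time_s: 16.88
position: [0.639, -0.177, 0.067]
tcp_rot: [[0.996, -0.088, -0.007], [-0.088, -0.996, 0.003], [-0.007, -0.003, -1.0]]
force: [0.3, 0.7, 0.1]
opening: 0.171
grasp_force: 30.0
```

```bash
python3 - <<'E'
from h import *
for i in range(3):d=imaging.capture("wrist")
cv2.imwrite("pics/w8.png",d["frame"][:,:,::-1])
go(.641,-.178,.0235,-5)
E
```

```text
go (0.641, -0.178, 0.0235, -5) shift [ 0.0001 -0.0005  0.0469] turn [-0.02  0.05 -0.13] t 17.03
```

View pics/w8.png

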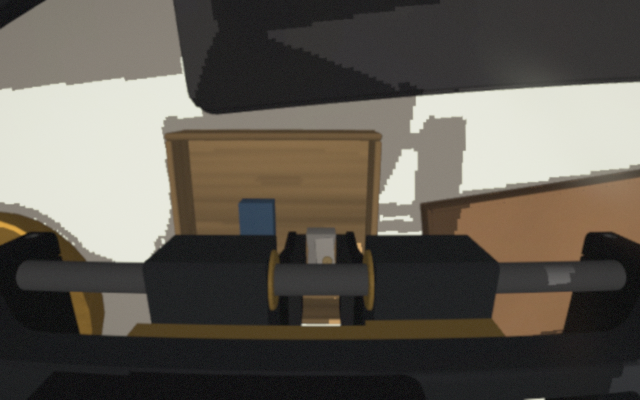

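The fingers should fit between the eraser at (257,215) and the box's right wall at (375,200), with a gap on both sides. I'll lower the sharpener.

To row units: 0.0465 m / 0.8 = 0.0581, 0.02 m / 0.8 = 0.025.

play_rows(
  motion=[
    [[0,0,0.025,0,0,0],[0,0,0.05,0,0,0],[0,0,0.0581,0,0,0],[0,0,0.0581,0,0,0],[0,0,0.0581,0,0,0]],
  ],
)

```text
time_s: 17.45
position: [0.6416, -0.1788, 0.0247]
tcp_rot: [[0.996, -0.089, 0.001], [-0.089, -0.996, -0.0], [0.001, 0.0, -1.0]]
force: [0.3, -0.7, 0.1]
opening: 0.178
grasp_force: 30.0
```

To row units: -0.08 m / 0.8 = -0.1, -0.04 m / 0.8 = -0.05.

play_rows(
  motion=[
    [[0,0,0,0,0,0],[0,0,0,0,0,0],[0,0,0,0,0,0],[0,0,-0.0125,0,0,0],[0,0,-0.05,0,0,0],[0,0,-0.1,0,0,0],[0,0,-0.1,0,0,0],[0,0,-0.1,0,0,0]],
  ],
  fingers=0.021,
)

```text
time_s: 18.12
position: [0.6439, -0.1793, 0.1081]
tcp_rot: [[0.996, -0.089, 0.007], [-0.089, -0.996, -0.003], [0.007, 0.003, -1.0]]
force: [-0.5, -0.1, -0.6]
opening: 0.244
grasp_force: 0.0
```

```bash
python3 - <<'E'
from h import *
for i in range(2):imaging.capture("wrist")
go(.4708,-.1035,.06,15)
E
```

```text
go (0.4708, -0.1035, 0.06, 15) shift [-0.1764 -0.0592  0.0445] turn [-0.000e+00  1.000e-02 -2.008e+01] t 18.22
```

To row units: -0.176 m / 0.8 = -0.22, -0.059 m / 0.8 = -0.0738, -20 degrees / 360 = -0.0556.

play_rows(
  motion=[
    [[-0.22,-0.0738,0,0,0,-0.0556],[-0.22,-0.0738,0,0,0,-0.0556],[-0.22,-0.0738,0,0,0,-0.0556],[-0.22,-0.0738,0,0,0,-0.0556],[-0.22,-0.0738,0.0125,0,0,-0.0556],[-0.22,-0.0738,0.055,0,0,-0.0556],[-0.22,-0.0738,0.055,0,0,-0.0556],[-0.22,-0.0738,0.055,0,0,-0.0556]],
  ],
  fingers=0.036,
)

```text
time_s: 18.88
position: [0.47, -0.1032, 0.0581]
tcp_rot: [[0.966, 0.257, -0.005], [0.257, -0.966, 0.003], [-0.005, -0.004, -1.0]]
force: [0.7, -0.9, 1.0]
opening: 0.412
grasp_force: 0.0
```

```bash
python3 - <<'E'
from h import *
for i in range(3):d=imaging.capture("wrist")
cv2.imwrite("pics/w9.png",d["frame"][:,:,::-1])
print([(round(q["confidence"],2),rect(d,q["pixels"],.004)) for q in finder.outline_of("wrist","usb_stick")[:1]])
go(.4708,-.1035,.0185,15)
E
```

```text
[(0.73, array([ 471.1, -102.8,   48.1,   17.3,   15.4]))]
go (0.4708, -0.1035, 0.0185, 15) shift [-0.002  -0.0019  0.0427] turn [ 0.13 -0.15 -0.1 ] t 19.08
```

View pics/w9.png

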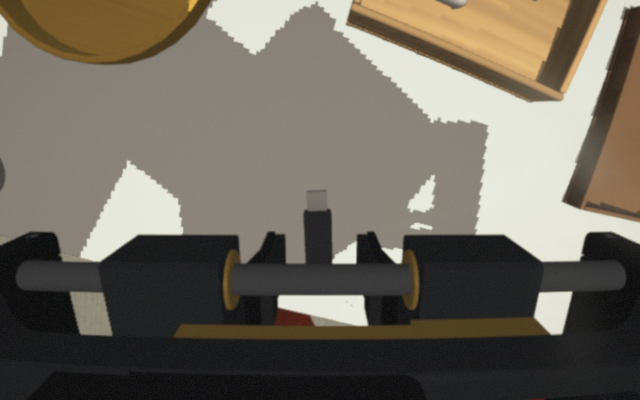

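The USB stick at (317,220) is aligned between the fingers. I'll grip it and carry it to the tray.

To row units: 0.0415 m / 0.8 = 0.0519, 0.04 m / 0.8 = 0.05.

play_rows(
  motion=[
    [[-0.0038,-0.0013,0.025,0,0,0],[-0.0038,-0.0013,0.05,0,0,0],[-0.0038,-0.0013,0.0519,0,0,0],[-0.0038,-0.0013,0.0519,0,0,0],[-0.0038,-0.0013,0.0519,0,0,0]],
  ],
)

```text
time_s: 19.5
position: [0.4693, -0.1041, 0.0196]
tcp_rot: [[0.966, 0.257, 0.002], [0.257, -0.966, -0.001], [0.002, 0.001, -1.0]]
force: [-0.0, -0.1, 0.3]
opening: 0.415
grasp_force: 0.0
```

To row units: -0.06 m / 0.8 = -0.075, -0.03 m / 0.8 = -0.0375.

play_rows(
  motion=[
    [[0,0,0,0,0,0],[0,0,0,0,0,0],[0,0,0,0,0,0],[0,0,0,0,0,0],[0,0,0,0,0,0],[0,0,-0.0375,0,0,0],[0,0,-0.075,0,0,0],[0,0,-0.075,0,0,0]],
  ],
  fingers=0.0,
)

```text
time_s: 20.17
position: [0.4706, -0.1046, 0.082]
tcp_rot: [[0.966, 0.258, 0.007], [0.258, -0.966, -0.003], [0.006, 0.005, -1.0]]
force: [0.6, 0.0, -0.1]
opening: 0.19
grasp_force: 29.9
```

```bash
python3 - <<'E'
from h import *
for i in range(3):imaging.capture("wrist")
go(.593,-.333,.08,5)
E
```

```text
go (0.593, -0.333, 0.08, 5) shift [ 0.0615  0.2537 -0.0014] turn [ 0.01 -0.02  9.91] t 20.32
```

To row units: 0.254 m / 0.8 = 0.3175, 0.0615 m / 0.8 = 0.0769, 10 degrees / 360 = 0.0278.

play_rows(
  motion=[
    [[0.0769,0.3175,0,0,0,0.0278],[0.0769,0.3175,0,0,0,0.0278],[0.0769,0.3175,0,0,0,0.0278],[0.0769,0.3175,0,0,0,0.0278],[0.0769,0.3175,0,0,0,0.0278],[0.0769,0.3175,0,0,0,0.0278],[0.0769,0.3175,0,0,0,0.0278],[0.0769,0.3175,0,0,0,0.0278]],
  ],
)

```text
time_s: 20.98
position: [0.5942, -0.3374, 0.0765]
tcp_rot: [[0.997, 0.082, 0.001], [0.082, -0.997, -0.002], [0.001, 0.002, -1.0]]
force: [0.4, -0.5, -0.1]
opening: 0.189
grasp_force: 29.9
```

```bash
python3 - <<'E'
from h import *
for i in range(3):imaging.capture("wrist")
go(.593,-.333,.022,5)
E
```

```text
go (0.593, -0.333, 0.022, 5) shift [0.0018 0.002  0.0543] turn [-0.24  0.23 -0.08] t 21.13
```

To row units: 0.055 m / 0.8 = 0.0688, 0.045 m / 0.8 = 0.0563.

play_rows(
  motion=[
    [[0,0,0.025,0,0,0],[0,0,0.0563,0,0,0],[0,0,0.0688,0,0,0],[0,0,0.0688,0,0,0],[0,0,0.0688,0,0,0]],
  ],
)

```text
time_s: 21.55
position: [0.5922, -0.3314, 0.0228]
tcp_rot: [[0.996, 0.087, -0.002], [0.087, -0.996, 0.002], [-0.002, -0.002, -1.0]]
force: [-0.8, -0.7, 0.7]
opening: 0.188
grasp_force: 30.0
```

To row units: -0.08 m / 0.8 = -0.1, -0.06 m / 0.8 = -0.075.

play_rows(
  motion=[
    [[0,0,0,0,0,0],[0,0,0,0,0,0],[0,0,0,0,0,0],[0,0,0,0,0,0],[0,0,-0.025,0,0,0],[0,0,-0.075,0,0,0],[0,0,-0.1,0,0,0],[0,0,-0.1,0,0,0]],
  ],
  fingers=0.032,
)

```text
time_s: 22.22
position: [0.5963, -0.3358, 0.1095]
tcp_rot: [[0.996, 0.086, 0.009], [0.086, -0.996, -0.007], [0.008, 0.008, -1.0]]
force: [0.5, -0.6, 1.0]
opening: 0.366
grasp_force: 0.0
```

To row units: -0.2 m / 0.8 = -0.25, -0.08 m / 0.8 = -0.1.

play_rows(
  motion=[
    [[-0.25,0,-0.1,0,0,0],[-0.25,0,-0.1,0,0,0],[-0.25,0,-0.1,0,0,0],[-0.25,0,-0.1,0,0,0],[-0.25,0,-0.1,0,0,0],[-0.25,0,-0.1,0,0,0],[-0.25,0,-0.1,0,0,0],[-0.25,0,-0.1,0,0,0]],
  ],
)

```text
time_s: 22.88
position: [0.3941, -0.3509, 0.1836]
tcp_rot: [[0.996, 0.084, 0.001], [0.084, -0.996, -0.001], [0.001, 0.001, -1.0]]
force: [1.2, 0.3, -0.6]
opening: 0.366
grasp_force: 0.0
```

```bash
python3 - <<'E'
from h import *
d=imaging.capture("wrist");t=imaging.capture("top")
a=cv2.resize(t["frame"][140:270,140:450],None,fx=2.0,fy=2.0);b=d["frame"][:230]
im=np.zeros((500,640,3),np.uint8);im[:260,:620]=a;im[262:492]=b
cv2.imwrite("pics/f.png",im[:,:,::-1]);print(bot.read_state()["position"])
E
```

```text
[ 0.39499365 -0.35052764  0.18293018]
```

View pics/f.png

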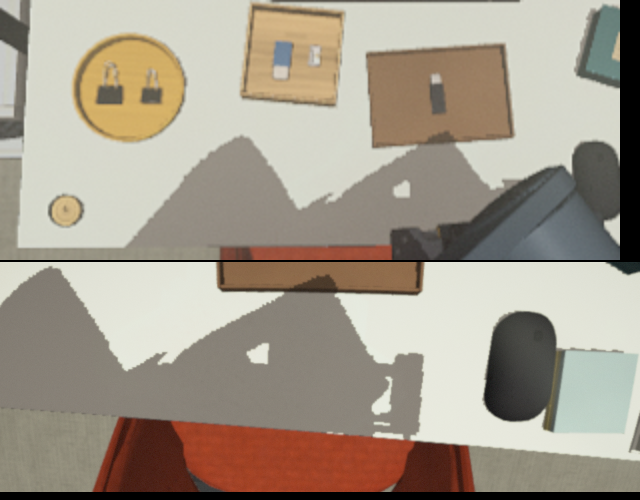

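All five items lie in their containers: clips at (110,92) and (151,92), eraser (282,60), sharpener (314,55) and USB stick (437,95). The candle and mouse have not moved, and the arm is clear of everything.

```bash
python3 -c "
from rig import bot
print(bot.hand_in())"
```

```text
the job is handed in; nothing more can be done
None
```

The job is handed in after about 23 s of robot time: both binder clips are in the brass dish, the eraser and sharpener in the wooden box, and the USB stick in the leather tray, with the tea light and mouse left where they were; hand-in returned no verdict.

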